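# Clear the bench centres and mount the long tube

### The arm

A 7-joint arm with a two-finger parallel gripper is mounted at the origin on a cart in front of the work surface, level with it; the furniture and walls round the work are solid. World frame = base frame: x ahead of the robot, y to its left, z up, the work surface at z = 0. Lengths are in mm, angles in rad, forces in N, time in s.
With the tool pointing down it reaches from about 400 to 850 mm from the base axis. Payload 4.5 kg.
Tool frame: the origin (TCP) lies at the very end of the fingers, on their centre line; the grasp point (between the pads) lies 19 mm behind it (manip.grip_point_offset is the z of the grasp point in the tool frame, in mm); z points along the fingers, y is the line along which they close (so a half turn about z gives the same grasp; the last joint's range is limited). The gripper opens to 88 mm and grips with 3 to 60 N. Pads are 18 mm wide; open, the fingers measure 123 mm over their backs; the gripper's body (75 mm by 187 mm) begins 45 mm behind the grasp point.
Start: joints at [-1.273, 0.689, -0.195, 1.565, 0.157, 0.902, -0.215], TCP at [162.949, 603.411, 199.543] pointing down, gripper open.
Joint ranges: [-3.01, 3.01], [-0.46, 2.08], [-1.47, 1.51], [0.13, 2.56], [-1, 4.14], [0.04, 2.09], [-2.66, 2.66]. Speed limits (rad/s): [2.57, 2.57, 3.14, 3.14, 3.14, 3.14, 3.14].

### API

Orientations are given as a rotation vector (axis times angle).
In Python, from bench import manip gives the robot as it stands.
- The arm moves only by the shell command python3 -m inch 'ROWS' [OPENING] [FORCE]. ROWS is a JSON list of rows, 1 to 5 of them, each of 6 numbers: dx, dy, dz in mm, then a rotation vector rx, ry, rz in rad; each row shifts and turns the commanded pose from where the row before left it, along the tool's axes as they then stand; what a row does not reach is not made up. A row lasts 1/10 s, in which the tool goes at most 50 mm and 0.15 rad, less where a joint would pass 70% of its speed; a pose out of reach is approached as far as the arm can. OPENING is the opening from 0.0 (shut) to 1.0 (fully open), set as the command begins (- or left out keeps the last). The fingers move at their own pace and stop on an object; FORCE is the grip in N (left out, the last holds). Time passes only in rows, so rows that do not move let the fingers close. It prints the time, the measured TCP pose, the force, the opening and the grip force at its end.
- manip.read_state(): the state, without advancing time (a new reading comes with each control period).
- manip.camera(name): name is "scene" or "top" or "wrist"; returns a dict with "img" (400x640x3 uint8, red, green, blue), "fx", "fy", "cx", "cy" (pixels), "T" (4x4, takes a point from camera to world coordinates). Camera axes: x right, y up, looking along -z (the intrinsics and any distortion apply to the point x, -y, -z); pixel columns grow to the right and rows downward; lengths in mm; the calibration is good to about 2 mm. The wrist camera is an equidistant fisheye: a pixel r from the principal point sees the ray r / f radians off the axis. A picture is of the moment at which its call begins. There is no depth.
- manip.finish_job(): hands the job in; it is judged then, once.
The state is a dict: "clock": time; "joints": joint angles; "joint_vel": joint speeds; "tau": joint torques, N m; "tool_pos": TCP position; "tool_rot": TCP orientation; "contact_force": force on the tool from outside, world axes, zero at the start; "wrist_torque": the same for the moment, N m; "opening": opening from 0.0 (shut) to 1.0 (fully open); "grasp_force": force on a finger pad.
Only numpy, scipy, OpenCV 4.12 (cv2) and the standard library are available. Lean on these libraries where they do the work, as an engineer would, in place of code of your own. Each camera call takes 0.05 s, during which the arm holds its last target. There are 200 camera calls.

### The job

Somebody has parked the glue bottle on the bed of the bench centres: take it off and stand it upright on the bench, clear of the fixture. Then lay the longer of the two steel tubes from the wooden rack in the two V rests, let go of it, and slide the tailstock up until both pointed centres sit snugly in the ends of the bore with no end play. Do not tip the bottle over on the way, and leave the shorter tube and the other things on the bench where they are.

Things in the scene. Friction and masses are not known exactly. Their poses are not given: they have to be found in the camera images.
- fixture: Bench centres, fixed to the bench: dark steel bed 70 (x) x 320 (y) x 16 mm, level, origin in the centre of its underside, y along the bed. Fixed grey headstock at the -y end (50 x 35 mm, y -155 to -120 mm, top 86 mm), sliding tailstock at the +y end; their pointed centres face each other along y at x 0, z 66 mm. A seated 140 mm tube has its middle at y = -33 mm here.
- head_tip (a point): Tip of the headstock's centre, at (0, -92, 66) mm in the fixture's frame; points to +y. Each centre is a 60 degree steel cone 22 mm wide at its base, its tip 4 mm wide; it enters the 16 mm bore by 10 to 11 mm when seated.
- rest_head (a point): V rest near the headstock: middle of its thickness, on the axis of a 22 mm tube lying in it: (0, -58, 65.6) mm in the fixture's frame, 0.4 mm under the centre line. 90 degree V open upwards, 8 mm thick in y, about 32 mm wide in x, its horns reach 65 mm over the bench.
- rest_tail (a point): The like V rest nearer the tailstock, same point: (0, 18, 65.6) mm in the fixture's frame. A tube slides along the rests when pushed.
- tailstock (a joint): Slide of the tailstock along the bed, in m: 0 = drawn back to the bed's +y end, growing as it moves to -y (fixture frame) towards the headstock, stop at 0.075. Stays where left; about 3 N of friction. Reads 0.055 to 0.057 when both centres are seated in the 140 mm tube; then it goes no farther.
- tail_post (a point): The grip of the tailstock: an upright black round post 16 mm in diameter, on top of the tailstock's block (50 mm in x, 40 mm in y, top 86 mm over the bench); the post's top is at 118 mm. This point is on the post's axis 104 mm over the bench, at x = 0 in the fixture's frame.
- tail_tip (a point): Tip of the tailstock's centre, at x = 0, z = 66 mm in the fixture's frame; 10 to 11 mm inside the tube's end when seated. Its y in the fixture's frame is 82 mm minus the slide.
- bottle: Small white glue bottle with a blue label and a tapering red cap, 96 mm tall in all, 60 g or so; its round body is 35 mm in diameter and 62 mm high. Origin in the centre of its underside, z axis up. It starts upright on the bed (16 mm over the bench) between the two V rests.
- rack: Flat wooden tube rack fixed to the bench, 130 mm (x) by 160 mm (y), 8 mm thick, origin in the centre of its underside. Two places at x = -37.5 mm and x = +37.5 mm, each a pair of 4 mm wide, 66 mm long strips along y, 20 mm over the bench at the top and 20 mm wide overall, narrower than the tube that lies on them.
- long_tube: The tube to be mounted: plain steel tube 140 mm long, 22 mm outside, 16 mm bore open at both ends, about 190 g. Origin in its middle on the axis, y axis along the tube. Lies on the rack along the rack's y, axis 29 mm over the bench. Both ends are alike.
- short_tube: The other tube on the rack: same diameters, but 100 mm long, about 140 g; origin in its middle on the axis, y along it. To be left where it lies.
- tape_roll: Bystander: roll of red tape lying flat, 68 mm across, 24 mm high, origin in the centre of its underside.
- cup: Bystander: small open blue cup, 65 mm across, 31 mm high, origin in the centre of its underside.
- cutter: Bystander: yellow snap-off cutter lying flat, 19 x 157 x 15 mm, origin in the centre of its underside, y along it.
Not all that is in view belongs to the job. There is more than one size of the bottle; the job needs the smaller.

How it is judged (in metres and radians):
On the way, in this order (a step that is already met when the one before it is completed fails the run):
1. the glue bottle stands upright on the bench, clear of the fixture's bed, let go (height (world z) of bottle between -0.005 and 0.006 m and angle between bottle's own z axis and vertical below 0.15 rad and (x of bottle in the frame of fixture above 0.052 m or x of bottle in the frame of fixture below -0.052 m or y of bottle in the frame of fixture above 0.177 m or y of bottle in the frame of fixture below -0.177 m) and contact force between bottle and the fingers below 0.1 N and linear speed of bottle below 0.02 m/s), for 0.2 s.
2. the long tube lies in both V rests between the centres, let go (x of long_tube in the frame of fixture between -0.003 and 0.003 m and z of long_tube in the frame of fixture between 0.062 and 0.069 m and angle between the y axis of long_tube and the y axis of fixture, either way round below 0.05 rad and y of long_tube in the frame of fixture between -0.04 and 0.02 m and contact force between long_tube and the fingers below 0.1 N), for 0.2 s.
At the end, for the whole second after the job is handed in: Bottle upright on the bench (0.15 rad), its centre over 17 mm outside the bed; long tube on the centre line (3 mm sideways, 4 mm in height, 0.05 rad), home on the headstock centre (4 mm) with the tailstock centre home in its other end (slide over 0.051); all at rest (height (world z) of bottle between -0.005 and 0.006 m and angle between bottle's own z axis and vertical below 0.15 rad and (x of bottle in the frame of fixture above 0.052 m or x of bottle in the frame of fixture below -0.052 m or y of bottle in the frame of fixture above 0.177 m or y of bottle in the frame of fixture below -0.177 m) and x of long_tube in the frame of fixture between -0.003 and 0.003 m and z of long_tube in the frame of fixture between 0.062 and 0.069 m and angle between the y axis of long_tube and the y axis of fixture, either way round below 0.05 rad and y of long_tube in the frame of fixture between -0.042 and -0.029 m and value of joint tailstock between 0.051 and 0.065 m and linear speed of each of long_tube, bottle below 0.01 m/s and velocity of joint tailstock between -0.005 and 0.005 m/s); the robot touches nothing.
It fails at once if the glue bottle is tipped over (angle between bottle's own z axis and vertical above 0.7 rad).
It fails at once if the shorter tube is moved by more than 30 mm (distance of short_tube from where it was at the start of the episode above 0.03 m).
It fails at once if the tape roll, the cup or the cutter is moved by more than 30 mm (distance of any of tape_roll, cup, cutter from where it was at the start of the episode above 0.03 m).
It also fails if it takes over 69 s, if anything falls off the work surface, if the arm or the gripper's body presses on something with over 40 N, if the wrist force passes 120 N, or if a joint passes its speed limit or range.

## Working session

There is one attempt and no reset: what is moved stays moved. The work goes in short steps, Python scripts to look and compute and a shell command to move; the robot and the scene stay as the last step left them, time stands still between calls to the robot, and variables do not carry over. Pictures are saved under pics/ and viewed, at most 10 in all, crops included, and the job is handed in when it is done.

```bash
mkdir -p pics; ls; python3 - <<'E'
from bench import manip
import cv2,pickle
s=manip.read_state(); print(s)
d={}
for n in("scene","top"):
    c=manip.camera(n); d[n]=c
    cv2.imwrite(f"pics/{n}0.png",c["img"][:,:,::-1]); print(n,c["fx"],c["fy"],c["cx"],c["cy"],c["T"],[k for k in c])
pickle.dump(d,open("c0.pkl","wb"))
E
```

```text
pics
{'clock': 0.0, 'joints': array([-1.27321555,  0.68996622, -0.19452541,  1.56636822,  0.157315  ,
        0.9025106 , -0.21512204]), 'joint_vel': array([-0.00033857, -0.00028955,  0.00225207,  0.0014106 , -0.00098823,
        0.00149047, -0.00046446]), 'tau': array([ 9.20056300e-04, -5.27555287e+01, -1.26615465e+00, -1.53421390e+01,
       -5.24933240e-02,  6.39375765e-03,  1.63236582e-04]), 'tool_pos': array([162.82248618, 602.67112869, 198.71504213]), 'tool_rot': array([-4.13002273e-01, -3.11422419e+00,  2.91413414e-03]), 'contact_force': array([ 0.02225926, -0.51812555, -1.23164728]), 'wrist_torque': array([-0.01075586,  0.00668895,  0.02026395]), 'grasp_force': 0.0, 'opening': 0.9981756373324082}
scene 435.11628781683584 435.11628781683584 316.8675245312049 200.59089371282622 [[ 5.94327363e-01  4.80100326e-01 -6.45196608e-01 -3.42764662e+01]
 [-8.04223211e-01  3.54686955e-01 -4.76888028e-01 -4.18295649e+02]
 [-1.11277464e-04  8.02309692e-01  5.96907988e-01  6.64110687e+02]
 [ 0.00000000e+00  0.00000000e+00  0.00000000e+00  1.00000000e+00]] ['img', 'fx', 'fy', 'cx', 'cy', 'T']
top 378.01375905241554 378.01375905241554 315.1038538660096 199.4687727854146 [[ 1.22909090e-02  9.95042975e-01 -9.86833885e-02  5.44902182e+02]
 [-9.99727738e-01  1.02709301e-02 -2.09513054e-02  2.56387321e+01]
 [-1.98338791e-02  9.89140314e-02  9.94898302e-01  9.43392003e+02]
 [ 0.00000000e+00  0.00000000e+00  0.00000000e+00  1.00000000e+00]] ['img', 'fx', 'fy', 'cx', 'cy', 'T']
```

View pics/top0.png

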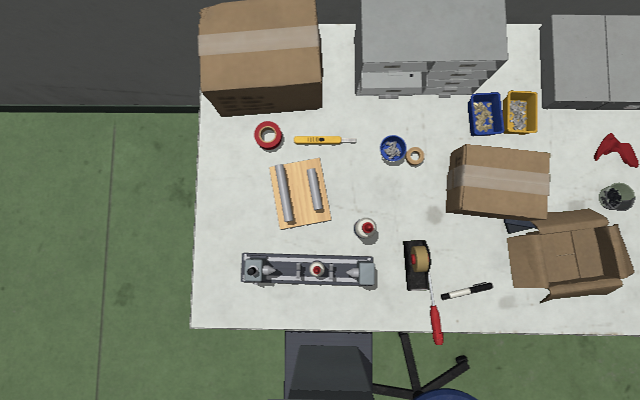

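View pics/scene0.png

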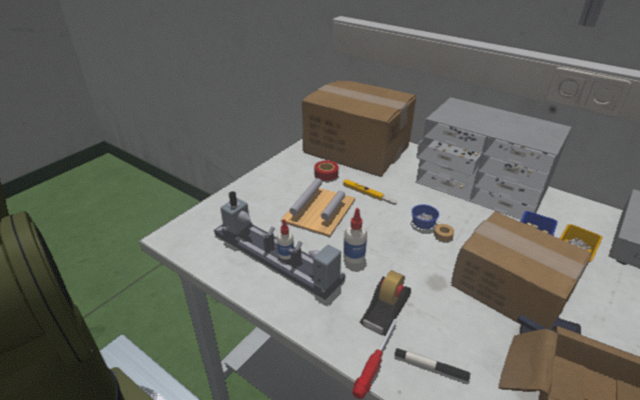

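The top view shows these candidates:
- **Bottles:** the small one stands on the bed at (317,269) and a larger one on the bench at (366,229).
- **Tubes:** the longer one is at (284,192) and the shorter at (315,188).
- **Fixture:** the black post (tailstock, +y) is at (252,270) and the headstock at (368,272).

I choose the bottle on the bed and the left tube, and will check both in a close crop.

```bash
python3 - <<'E'
import pickle,cv2
c=pickle.load(open("c0.pkl","rb"))["top"]["img"][152:297,236:386,::-1]
cv2.imwrite("pics/crop1.png",cv2.resize(c,None,fx=4,fy=4,interpolation=cv2.INTER_CUBIC))
E
```

```text
(no output)
```

View pics/crop1.png

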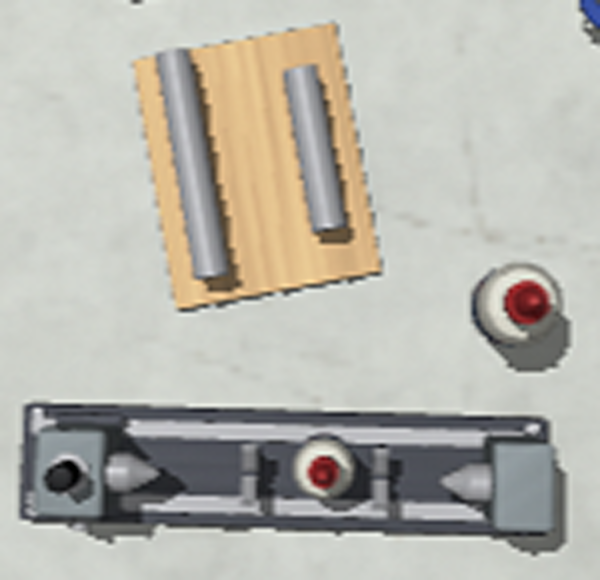

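```bash
cat > h.py <<'E'
import numpy as np
from scipy.spatial.transform import Rotation as R
def p2w(c,u,v,z):
    d=c["T"][:3,:3]@np.array([(u-c["cx"])/c["fx"],-(v-c["cy"])/c["fy"],-1]); o=c["T"][:3,3]
    return (o+d*(z-o[2])/d[2])
def w2p(c,p):
    q=c["T"][:3,:3].T@(np.asarray(p,float)-c["T"][:3,3])
    return np.array([c["cx"]+c["fx"]*q[0]/-q[2],c["cy"]-c["fy"]*q[1]/-q[2]])
def fit(model,world):  # 2D rigid fit -> yaw, t
    m=np.array(model,float);w=np.array(world)[:,:2];mc,wc=m.mean(0),w.mean(0)
    a,b=m-mc,w-wc
    th=np.arctan2((a[:,0]*b[:,1]-a[:,1]*b[:,0]).sum(),(a*b).sum())
    M=np.array([[np.cos(th),-np.sin(th)],[np.sin(th),np.cos(th)]])
    t=wc-M@mc; return th,t,np.linalg.norm(w-(m@M.T+t),axis=1)
E
python3 - <<'E'
from h import *
import pickle
np.set_printoptions(precision=2,suppress=True)
c=pickle.load(open("c0.pkl","rb"))["top"]
g=lambda u,v,z:p2w(c,236+(u+.5)/4-.5,152+(v+.5)/4-.5,z)
bed=[((35,160),(25,403,16)),((35,-160),(550,417,16)),((-35,160),(20,518,16)),
     ((25,-120),(491,440,86)),((25,-155),(553,441,86)),((-25,-155),(552,530,86)),((-25,-120),(491,527,86)),((0,-92),(440,482,66)),((0,-58),(382,475,60)),((0,18),(250,472,60))]
print("fix",*fit([b[0] for b in bed],[g(*b[1]) for b in bed]))
rk=[((65,-80),(333,22,8)),((65,80),(134,60,8)),((-65,-80),(382,270,8)),((-65,80),(180,310,8))]
# rack axes: try y along tubes
ws=[g(*b[1]) for b in rk]; print(np.array(ws)); 
for n,a,b in(("long",(172,52),(211,274)),("short",(300,68),(330,230))):
    A,B=g(*a,29),g(*b,29); print(n,(A+B)/2,np.linalg.norm(A-B),np.arctan2(*(A-B)[1::-1]))
print("bottle",g(323,466,112),g(324,466,78)); print("big",g(530,300,120))
print("tail tip",g(158,473,66),"post",g(66,476,118))
E
```

```text
fix -0.014131377315195336 [468.64  64.2 ] [1.46 0.89 1.46 1.49 1.71 1.81 1.44 1.57 1.28 0.9 ]
[[744.78  37.17   8.  ]
 [719.49 162.01   8.  ]
 [589.26   5.12   8.  ]
 [563.13 129.69   8.  ]]
long [652.71 122.33  29.  ] 138.67211823762503 0.19331219059427968
short [661.81  47.05  29.  ] 101.23164018867645 0.19417271593588908
bottle [477.6   38.54 112.  ] [474.85  38.51  78.  ]
big [568.6  -72.71 120.  ]
tail tip [468.6 133.9  66. ] post [470.82 177.26 118.  ]
```

```bash
cat > to.py <<'E'
import sys
from h import *
from bench import manip
def to(x,y,z,psi):
    s=manip.read_state(); Rc=R.from_rotvec(s["tool_rot"])
    c,n=np.cos(psi),np.sin(psi)
    Rt=R.from_matrix(np.array([[-n,c,0],[c,n,0],[0,0,-1]]))
    rv=(Rc.inv()*Rt).as_rotvec(); dp=np.array([x,y,z])-s["tool_pos"]
    yv=Rc.as_matrix()[:,1]
    print("rot",rv.round(3),"| trans now",Rc.inv().apply(dp).round(1),"| trans after rot",Rt.inv().apply(dp).round(1),"psi",np.arctan2(yv[1],yv[0]).round(3),"tcp",s["tool_pos"].round(1),"F",s["contact_force"].round(1),"op",round(s["opening"],3),"j",s["joints"].round(2),"t",round(s["clock"],2))
if __name__=="__main__": to(*map(float,sys.argv[1:5]))
E
python3 to.py 475 38.5 200 -0.014
python3 -m inch '[[0,0,0,0,0,0.147],[0,0,0,0,0,0.147],[0,0,0,0,0,0.147],[0,0,0,0,0,0.147],[0,0,0,0,0,0.147]]'
python3 -m inch '[[0,0,0,0,0,0.147],[0,0,0,0,0,0.147],[0,0,0,0,0,0.147],[0,0,0,0,0,0.147],[0,0,0,0,0,0]]'
python3 to.py 475 38.5 200 -0.014
```

```text
rot [-1.000e-03  1.000e-03  1.321e+00] | trans now [-4.485e+02 -4.634e+02 -4.000e-01] | trans after rot [-559.9  320.    -1.2] psi 1.307 tcp [162.9 602.8 198.8] F [-0.4 -0.4  0.7] op 1.0 j [-1.27  0.69 -0.19  1.57  0.16  0.9  -0.22] t 0.1
clock: 0.6
tool_pos: [162.8, 603.0, 199.1]
tool_rot: [1.513, 2.753, -0.002]
contact_force: [-0.5, 0.0, 0.9]
opening: 1.002
grasp_force: 0.0
clock: 1.1
tool_pos: [162.6, 603.1, 199.0]
tool_rot: [2.239, 2.203, -0.001]
contact_force: [-0.7, 0.7, 0.9]
opening: 1.001
grasp_force: 0.0
rot [ 0.     0.001 -0.002] | trans now [-5.595e+02  3.215e+02 -2.000e-01] | trans after rot [-560.2  320.2   -1. ] psi -0.016 tcp [162.6 603.1 199. ] F [-0.7  0.7  0.9] op 1.001 j [-1.49  0.69  0.19  1.58 -0.16  0.88 -1.25] t 1.1
```

```bash

python3 -m inch '[[-40,23,0,0,0,0],[-40,23,0,0,0,0],[-40,23,0,0,0,0],[-40,23,0,0,0,0],[-40,23,0,0,0,0]]' | head -2
python3 -m inch '[[-40,23,0,0,0,0],[-40,23,0,0,0,0],[-40,23,0,0,0,0],[-40,23,0,0,0,0],[-40,23,0,0,0,0]]' | head -2
python3 -m inch '[[-40,23,0,0,0,0],[-40,23,0,0,0,0],[-40,23,0,0,0,0],[-40,22,0,0,0,0],[0,0,0,0,0,0]]' | head -2
python3 -m inch '[[0,0,0,0,0,0],[0,0,0,0,0,0]]' | head -2
python3 to.py 475 38.5 200 -0.014
python3 - <<'E'
from bench import manip
import cv2,pickle
c=manip.camera("wrist"); pickle.dump(c,open("w1.pkl","wb"));cv2.imwrite("pics/w1.png",c["img"][:,:,::-1]); print(c["fx"],c["fy"],c["cx"],c["cy"],c["T"])
E
```

```text
clock: 1.6
tool_pos: [275.3, 399.9, 199.5]
clock: 2.1
tool_pos: [387.2, 198.2, 199.6]
clock: 2.6
tool_pos: [477.8, 31.0, 199.7]
clock: 2.8
tool_pos: [474.2, 39.7, 199.3]
rot [-0.001 -0.001  0.002] | trans now [-1.2  0.8 -0.7] | trans after rot [-1.2  0.8 -0.7] psi -0.012 tcp [474.2  39.7 199.3] F [-1.1 -0.1  0.7] op 1.001 j [-0.23  0.5   0.08  2.01 -0.07  0.63 -0.12] t 2.8
309.70691628693146 309.70691628693146 318.3417434971729 198.96673452611347 [[ 9.99932109e-01  1.06619640e-02  4.70106021e-03  4.75834900e+02]
 [-1.15878925e-02  9.52260003e-01  3.05068201e-01  1.19550189e+02]
 [-1.22400545e-03 -3.05101965e-01  9.52318903e-01  3.84094452e+02]
 [ 0.00000000e+00  0.00000000e+00  0.00000000e+00  1.00000000e+00]]
```

View pics/w1.png

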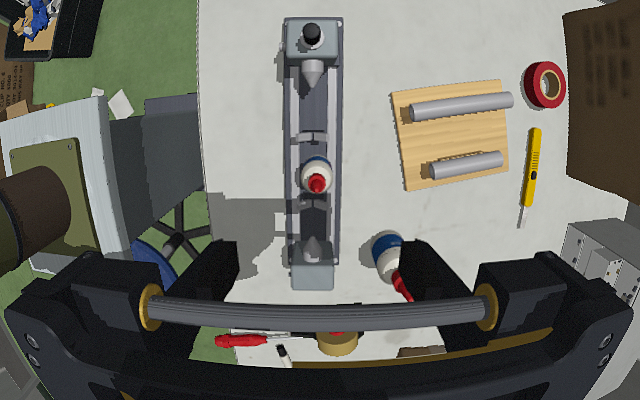

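The wrist view shows the bottle's cap at (316,183), the head tip at (312,240), the tail tip at (313,85), the post top at (312,32), and the long tube from (410,112) to (512,100). I'll locate these with the fisheye model.

```bash
cat >> h.py <<'E'
def fish(c,u,v,z):
    a,b=u-c["cx"],v-c["cy"]; r=np.hypot(a,b); t=r/c["fx"]
    d=c["T"][:3,:3]@np.array([np.sin(t)*a/r,-np.sin(t)*b/r,-np.cos(t)]); o=c["T"][:3,3]
    return o+d*(z-o[2])/d[2]
E
python3 - <<'E'
from h import *
import pickle
np.set_printoptions(precision=1,suppress=True)
c=pickle.load(open("w1.pkl","rb"))
for n,u,v,z in(("cap",316,184,112),("shoulder",316,176,78),("headtip",312,238,66),("tailtip",313,86,66),("post",312,28,118),("bedL",285,180,16),("bedR",341,180,16),("long a",411,114,29),("long b",512,100,29),("rest tail",312,136,60),("rest head",315,204,60)): print(n,fish(c,u,v,z))
th,t=-.0141,np.array([468.64,64.2])
for n,y in(("head",-92),("restH",-58),("restT",18)): print(n,t+np.array([-y*np.sin(th),y*np.cos(th)]))
E
```

```text
cap [472.5  46.7 112. ]
shoulder [472.2  46.   78. ]
headtip [466.6 -28.6  66. ]
tailtip [470.3 137.   66. ]
post [470.9 185.3 118. ]
bedL [433.3  26.6  16. ]
bedR [502.1  25.8  16. ]
long a [583.3 108.6  29. ]
long b [725.5 137.1  29. ]
rest tail [468.4  84.9  60. ]
rest head [470.5   9.9  60. ]
head [467.3 -27.8]
restH [467.8   6.2]
restT [468.9  82.2]
```

```bash

python3 -m inch '[[2.5,-0.7,30,0,0,0],[0,0,40,0,0,0],[0,0,40,0,0,0],[0,0,25,0,0,0],[0,0,10,0,0,0]]' | head -5
python3 -m inch '[[0,0,0,0,0,0],[0,0,0,0,0,0]]' 0.3 12
python3 to.py 473.5 42 54 -0.014
```

```text
clock: 3.35
tool_pos: [472.4, 42.6, 52.5]
tool_rot: [-2.232, -2.206, 0.004]
contact_force: [0.1, -0.1, 0.2]
opening: 0.998
clock: 3.55
tool_pos: [474.8, 41.6, 55.4]
tool_rot: [2.237, 2.205, 0.002]
contact_force: [0.6, 0.4, -0.4]
opening: 0.842
grasp_force: 0.0
rot [ 0.001 -0.    -0.001] | trans now [ 0.4 -1.3  1.4] | trans after rot [ 0.4 -1.3  1.4] psi -0.015 tcp [474.8  41.6  55.4] F [ 0.6  0.4 -0.4] op 0.842 j [-0.2   0.76  0.03  2.13 -0.1   0.25 -0.1 ] t 3.55
```

```bash

python3 -m inch '[[0,0,1,0,0,0],[0,0,0,0,0,0],[0,0,0,0,0,0],[0,0,0,0,0,0],[0,0,0,0,0,0]]' 0.3 12
python3 -m inch '[[0,0,0,0,0,0],[0,0,0,0,0,0],[0,0,0,0,0,0],[0,0,0,0,0,0]]' 0.3 12
```

```text
clock: 4.05
tool_pos: [474.4, 40.8, 53.7]
tool_rot: [2.239, 2.203, 0.001]
contact_force: [0.2, -0.3, -0.0]
opening: 0.387
grasp_force: 0.0
clock: 4.45
tool_pos: [474.3, 40.8, 53.5]
tool_rot: [-2.239, -2.203, 0.0]
contact_force: [0.3, -0.3, 1.0]
opening: 0.3
grasp_force: 0.0
```

```bash

python3 - <<'E'
from bench import manip
import cv2,pickle,numpy as np
a=manip.camera("wrist"); b=manip.camera("scene"); pickle.dump((a,b),open("w2.pkl","wb"))
s=cv2.resize(b["img"][170:320,190:370],(480,400),interpolation=cv2.INTER_CUBIC)
w=a["img"][100:380,200:430]; w=cv2.resize(w,(320,400))
cv2.imwrite("pics/w2.png",np.hstack([w,s])[:,:,::-1])
E
```

```text
(no output)
```

View pics/w2.png

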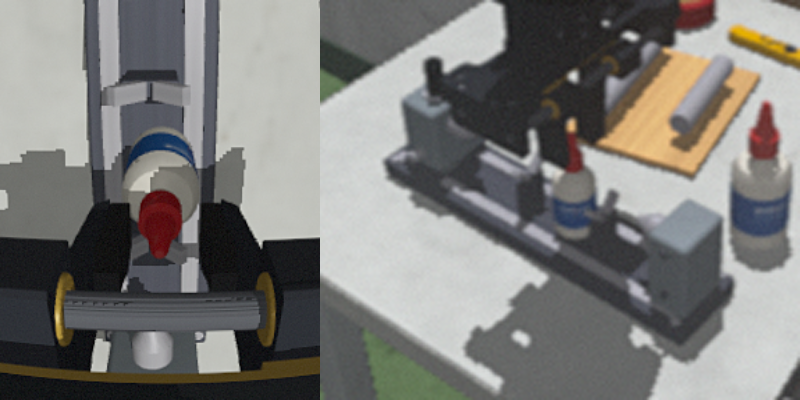

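```bash
python3 - <<'E'
from h import *
import pickle
np.set_printoptions(precision=1,suppress=True)
a,b=pickle.load(open("w2.pkl","rb"))
print("wrist cap",fish(a,315,275,112),"shoulder",fish(a,315,230,78)); 
print("scene cap",p2w(b,285,216,112),p2w(b,285,222,112))
for z in(16,78,112): print(z,w2p(b,(473,43,z)),w2p(b,(473,55,z)),w2p(b,(468,38,z)))
def wp(c,p):
    q=c["T"][:3,:3].T@(np.array(p,float)-c["T"][:3,3]);t=np.arctan2(np.hypot(q[0],q[1]),-q[2]);r=t*c["fx"]/np.hypot(q[0],q[1]);return c["cx"]+q[0]*r,c["cy"]-q[1]*r
for p in((474,41,54),(474-13,41,54),(474-13,50,54),(487,50,54),(473,43,112),(473,43,78)): print(p,np.array(wp(a,p)), (np.array(wp(a,p))-[200,100])*[320/230,400/280])
print(a["T"][:3,3])
import cv2
i=b["img"][205:275,255:315,::-1];w=a["img"][140:300,240:400,::-1]
cv2.imwrite("pics/w3.png",np.hstack([cv2.resize(i,(342,400)),cv2.resize(w,(400,400))]))
E
```

```text
wrist cap [473.2  42.4 112. ] shoulder [473.  51.  78.]
scene cap [481.9  43.7 112. ] [467.2  31.4 112. ]
16 [284.5 253.1] [280.3 250.9] [284.8 255.4]
78 [283.2 231.2] [278.8 228.9] [283.5 233.4]
112 [282.4 218.4] [277.9 216.1] [282.7 220.6]
(474, 41, 54) [317.2 229.4] [163.1 184.8]
(461, 41, 54) [297.2 229.6] [135.2 185.1]
(461, 50, 54) [296.6 216.7] [134.4 166.7]
(487, 50, 54) [337.4 216.1] [191.1 165.8]
(473, 43, 112) [314.6 273.9] [159.4 248.5]
(473, 43, 78) [315.2 242.8] [160.3 204. ]
[476.  120.8 238.1]
```

View pics/w3.png

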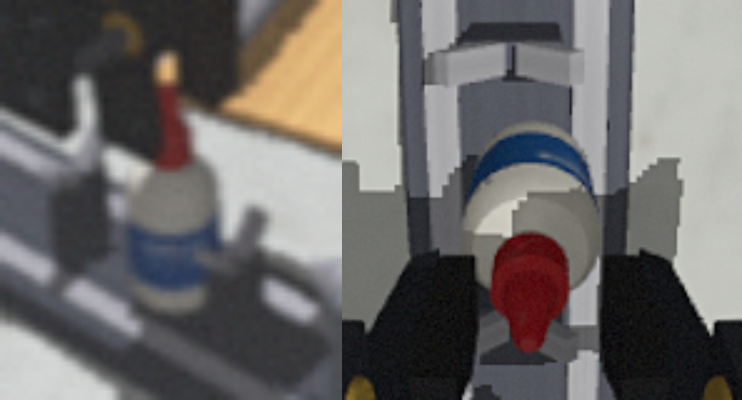

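```bash
python3 - <<'E'
from h import *
import pickle,cv2
b0=pickle.load(open("c0.pkl","rb"))["scene"]; a,b=pickle.load(open("w2.pkl","rb"))
def wp(c,p):
    q=c["T"][:3,:3].T@(np.array(p,float)-c["T"][:3,3]);t=np.arctan2(np.hypot(q[0],q[1]),-q[2]);r=t*c["fx"]/np.hypot(q[0],q[1]);return np.array([c["cx"]+q[0]*r,c["cy"]-q[1]*r])
f=5
def crop(c,pts,s=f,o=(245,175),wh=(80,80),pr=w2p):
    i=cv2.resize(c["img"][o[1]:o[1]+wh[1],o[0]:o[0]+wh[0],::-1],None,fx=s,fy=s,interpolation=cv2.INTER_CUBIC)
    for p,col in pts:
        q=((pr(c,p)-np.array(o)+.5)*s).astype(int); cv2.drawMarker(i,tuple(map(int,q)),col,cv2.MARKER_CROSS,10,2)
    return i
pts=[((474+sx*13,41,54),(0,255,0)) for sx in(-1,1)]+[((474+sx*13,41,91),(255,0,255)) for sx in(-1,1)]
cv2.imwrite("pics/w4.png",np.hstack([crop(b0,[]),crop(b,pts)]))
E
```

```text
(no output)
```

View pics/w4.png

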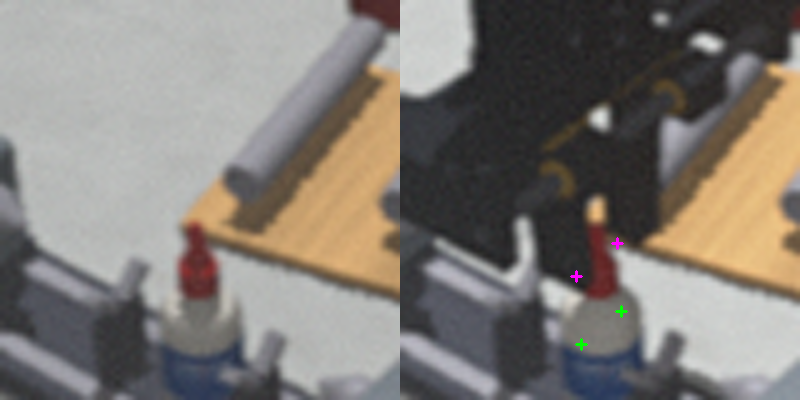

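Both cameras agree that the fingertips sit about 35 mm higher than the reported TCP. They are at z≈91 beside the cap, so the fingers closed round the cap and not the body. I'll open, go down about 36 mm more while watching the force, and grip the body.

```bash

python3 -m inch '[[0,0,0,0,0,0],[0,0,0,0,0,0],[0,0,0,0,0,0],[0,0,0,0,0,0],[0,0,0,0,0,0]]' 0.65 12 | tail -3
python3 -m inch '[[-1.5,0,10,0,0,0],[0,0,10,0,0,0],[0,0,8,0,0,0],[0,0,3,0,0,0],[0,0,0,0,0,0]]' | head -5
python3 -m inch '[[0,0,2,0,0,0],[0,0,2,0,0,0],[0,0,0,0,0,0]]' | head -5
python3 -m inch '[[0,0,0,0,0,0],[0,0,0,0,0,0],[0,0,0,0,0,0],[0,0,0,0,0,0],[0,0,0,0,0,0]]' 0.3 12 | tail -4
```

```text
contact_force: [-0.2, 0.7, -0.2]
opening: 0.649
grasp_force: 0.0
clock: 5.55
tool_pos: [473.7, 39.3, 21.7]
tool_rot: [-2.238, -2.203, 0.002]
contact_force: [0.5, -1.0, -0.0]
opening: 0.655
clock: 5.85
tool_pos: [474.3, 39.4, 18.5]
tool_rot: [2.239, 2.204, 0.0]
contact_force: [0.5, 0.8, -0.6]
opening: 0.654
tool_rot: [-2.239, -2.204, -0.0]
contact_force: [0.1, -0.2, 0.6]
opening: 0.389
grasp_force: 12.0
```

```bash

python3 -m inch '[[0,0,-10,0,0,0],[0,0,-30,0,0,0],[0,0,-30,0,0,0],[0,0,-30,0,0,0],[0,0,-30,0,0,0]]' | tail -5
python3 -m inch '[[30,0,0,0,0,0],[40,0,0,0,0,0],[40,0,0,0,0,0],[40,0,0,0,0,0],[40,0,0,0,0,0]]' | tail -5
python3 -m inch '[[30,0,0,0,0,0],[0,0,0,0,0,0],[0,0,0,0,0,0]]' | tail -5
python3 to.py 475 262 3 -0.014
python3 - <<'E'
from bench import manip
import cv2,numpy as np
a=manip.camera("wrist");b=manip.camera("scene")
import pickle; pickle.dump((a,b),open("w5.pkl","wb"))
cv2.imwrite("pics/w5.png",np.hstack([a["img"][0:400,150:500],cv2.resize(b["img"][120:320,150:350],(400,400))])[:,:,::-1])
E
```

```text
tool_pos: [473.9, 39.3, 150.3]
tool_rot: [-2.239, -2.204, -0.0]
contact_force: [0.7, 0.0, -0.4]
opening: 0.384
grasp_force: 12.0
tool_pos: [476.9, 230.8, 149.2]
tool_rot: [-2.239, -2.204, -0.0]
contact_force: [0.3, -0.0, -0.0]
opening: 0.389
grasp_force: 12.0
tool_pos: [477.2, 259.6, 148.8]
tool_rot: [-2.237, -2.205, 0.001]
contact_force: [-0.1, -0.3, 0.0]
opening: 0.385
grasp_force: 12.0
rot [-0.  0. -0.] | trans now [  2.4  -2.2 145.8] | trans after rot [  2.4  -2.3 145.8] psi -0.014 tcp [477.2 259.6 148.8] F [-0.1 -0.3  0. ] op 0.385 j [-0.67  0.66  0.14  1.88 -0.14  0.62 -0.46] t 7.65
```

View pics/w5.png

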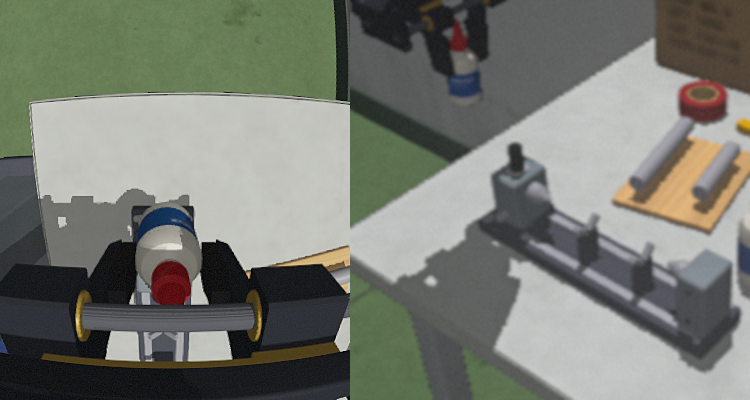

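The bottle hangs upright over clear bench beyond the tailstock, with the bench edge well past it. I'll lower it and let go.

```bash
python3 -c "
from h import *;import pickle
a,b=pickle.load(open('w5.pkl','rb'));print('edge',fish(a,318,94,0).round(0))"
python3 -m inch '[[3,-2,30,0,0,0],[0,0,40,0,0,0],[0,0,40,0,0,0],[0,0,20,0,0,0],[0,0,8,0,0,0]]' | tail -5
python3 -m inch '[[0,0,4,0,0,0],[0,0,0,0,0,0],[0,0,0,0,0,0]]' | tail -5
python3 -m inch '[[0,0,1.5,0,0,0],[0,0,1,0,0,0],[0,0,0,0,0,0]]' | tail -5
```

```text
edge [479. 349.   0.]
tool_pos: [474.9, 259.8, 8.8]
tool_rot: [-2.242, -2.201, 0.007]
contact_force: [-0.4, 0.4, -1.4]
opening: 0.385
grasp_force: 12.0
tool_pos: [476.8, 262.5, 7.7]
tool_rot: [2.239, 2.203, 0.003]
contact_force: [-0.2, -0.7, -0.7]
opening: 0.386
grasp_force: 12.0
tool_pos: [475.9, 262.6, 4.3]
tool_rot: [2.239, 2.204, 0.001]
contact_force: [-0.3, -0.6, -1.3]
opening: 0.386
grasp_force: 12.0
```

```bash

python3 -m inch '[[0,0,1,0,0,0],[0,0,0.5,0,0,0],[0,0,0,0,0,0]]' | tail -5
python3 -m inch '[[0,0,0,0,0,0],[0,0,0,0,0,0],[0,0,0,0,0,0],[0,0,0,0,0,0]]' 0.65 | tail -5
python3 -m inch '[[0,0,-10,0,0,0],[0,0,-30,0,0,0],[0,0,-40,0,0,0],[0,0,-40,0,0,0],[0,0,-40,0,0,0]]' | tail -5
python3 to.py 652.7 122.3 150 -1.378
python3 to.py 652.7 122.3 150 1.764
```

```text
tool_pos: [475.9, 262.4, 2.6]
tool_rot: [-2.239, -2.204, -0.0]
contact_force: [0.3, 0.1, 1.4]
opening: 0.381
grasp_force: 12.0
tool_pos: [475.8, 262.4, 2.5]
tool_rot: [-2.239, -2.204, 0.0]
contact_force: [-0.5, 0.9, -0.1]
opening: 0.646
grasp_force: 0.0
tool_pos: [475.6, 262.2, 164.8]
tool_rot: [-2.239, -2.203, -0.0]
contact_force: [0.4, -0.3, 0.4]
opening: 0.653
grasp_force: 0.0
rot [-0.    -0.     1.362] | trans now [-137.   179.4   14.8] | trans after rot [147.1 171.2  14.8] psi -0.016 tcp [475.6 262.2 164.8] F [ 0.4 -0.3  0.4] op 0.653 j [-0.68  0.63  0.15  1.86 -0.14  0.66 -0.46] t 10.05
rot [ 0.   -0.   -1.78] | trans now [-137.   179.4   14.8] | trans after rot [-147.  -171.3   14.8] psi -0.016 tcp [475.6 262.2 164.8] F [ 0.4 -0.3  0.4] op 0.653 j [-0.68  0.63  0.15  1.86 -0.14  0.66 -0.46] t 10.05
```

```bash

python3 -m inch '[[0,0,0,0,0,0.15],[0,0,0,0,0,0.15],[0,0,0,0,0,0.15],[0,0,0,0,0,0.15],[0,0,0,0,0,0.15]]' 0.6 | head -2
python3 -m inch '[[0,0,0,0,0,0.15],[0,0,0,0,0,0.15],[0,0,0,0,0,0.15],[0,0,0,0,0,0.15],[0,0,0,0,0,0.012]]' | head -2
python3 -m inch '[[29,34,0,0,0,0],[29,34,0,0,0,0],[29,34,0,0,0,0],[29,34,5,0,0,0],[29,34,5,0,0,0]]' | head -2
python3 -m inch '[[0,0,0,0,0,0],[0,0,0,0,0,0],[0,0,0,0,0,0]]' 0.45| head -2
python3 to.py 653.5 122.6 120 -1.376
python3 - <<'E'
from bench import manip
import cv2,numpy as np
a=manip.camera("wrist")
import pickle; pickle.dump(a,open("w6.pkl","wb"))
cv2.imwrite("pics/w6.png",a["img"][:,:,::-1])
E
```

```text
clock: 10.55
tool_pos: [475.6, 262.5, 163.3]
clock: 11.05
tool_pos: [475.5, 262.6, 162.9]
clock: 11.55
tool_pos: [652.0, 122.2, 153.0]
clock: 11.85
tool_pos: [649.7, 124.9, 152.5]
rot [-0.002  0.001  0.001] | trans now [ 3.4  3.  32.5] | trans after rot [ 3.3  3.  32.5] psi -1.375 tcp [649.7 124.9 152.5] F [0.2 0.2 1. ] op 0.451 j [-0.52  0.85  0.52  1.51 -0.49  0.91 -1.21] t 11.85
```

View pics/w6.png

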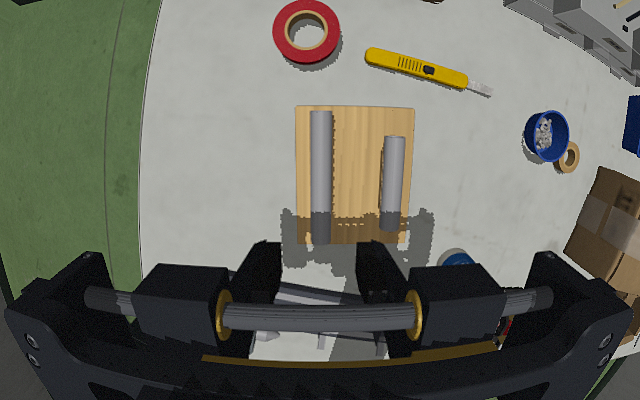

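The wrist view shows the long tube on the left, from (321,112) to (321,241), nearly aligned with the tool. The short tube is on the right, from (395,137) to (390,230).

```bash
python3 - <<'E'
from h import *;import pickle
a=pickle.load(open('w6.pkl','rb'));A,B=fish(a,321,112,29),fish(a,321.5,241,29);print(A,B,(A+B)/2,np.linalg.norm(A-B),np.arctan2((A-B)[1],(A-B)[0]))
A,B=fish(a,395,137,29),fish(a,390,231,29);print('short',(A+B)/2,np.linalg.norm(A-B))
E
```

```text
[719.21757488 136.68125711  29.        ] [583.64327977 108.85300573  29.        ] [651.43042733 122.76713142  29.        ] 138.40087091688756 0.20245002032069037
short [660.12913978  47.59119941  29.        ] 103.25142660197814
```

```bash

python3 -m inch '[[2,2.7,30,0,0,0],[0,0,40,0,0,0],[0,0,40,0,0,0],[0,0,30,0,0,0],[0,0,10,0,0,0]]' | head -5
python3 -m inch '[[0,0,8,0,0,0],[0,0,5,0,0,0],[0,0,0,0,0,0],[0,0,0,0,0,0]]' | head -5
python3 to.py 652.3 122.6 -20 -1.375
```

```text
clock: 12.4
tool_pos: [649.8, 123.0, -0.5]
tool_rot: [-3.125, -0.307, 0.01]
contact_force: [-0.5, -0.6, 0.3]
opening: 0.45
clock: 12.8
tool_pos: [654.2, 121.2, -9.2]
tool_rot: [-3.127, -0.303, -0.003]
contact_force: [-0.0, -0.1, -0.2]
opening: 0.449
rot [ 0.    -0.002 -0.003] | trans now [-1.6 -1.8 10.8] | trans after rot [-1.5 -1.8 10.8] psi -1.378 tcp [654.2 121.2  -9.2] F [-0.  -0.1 -0.2] op 0.449 j [-0.45  1.06  0.4   1.57 -0.6   0.63 -1.12] t 12.8
```

```bash

python3 -m inch '[[-1.5,-1.5,4,0,0,0],[0,0,3,0,0,0],[0,0,2,0,0,0],[0,0,0,0,0,0],[0,0,0,0,0,0]]' | head -5
python3 -m inch '[[0,0,0,0,0,0],[0,0,0,0,0,0],[0,0,0,0,0,0],[0,0,0,0,0,0],[0,0,0,0,0,0]]' 0.1 25
python3 to.py 652.3 122.6 -20 -1.375
```

```text
clock: 13.3
tool_pos: [651.5, 122.1, -19.5]
tool_rot: [-3.127, -0.302, 0.0]
contact_force: [0.4, 0.1, -0.5]
opening: 0.452
clock: 13.8
tool_pos: [651.5, 123.1, -19.4]
tool_rot: [-3.126, -0.303, -0.0]
contact_force: [-1.5, 2.3, 1.6]
opening: 0.241
grasp_force: 25.0
rot [-0.001 -0.    -0.002] | trans now [0.7 0.6 0.6] | trans after rot [0.7 0.6 0.6] psi -1.377 tcp [651.5 123.1 -19.4] F [-1.5  2.3  1.6] op 0.241 j [-0.45  1.07  0.39  1.58 -0.61  0.62 -1.12] t 13.8
```

```bash

python3 -m inch '[[0,0,-10,0,0,0],[0,0,-30,0,0,0],[0,0,-40,0,0,0],[0,0,-40,0,0,0],[0,0,-20,0,0,0]]' | head -5
python3 -m inch '[[0,0,0,0,0,-0.14],[0,0,0,0,0,-0.14],[0,0,0,0,0,-0.14],[0,0,0,0,0,-0.14],[0,0,0,0,0,-0.14]]' | head -2
python3 -m inch '[[0,0,0,0,0,-0.14],[0,0,0,0,0,-0.14],[0,0,0,0,0,-0.14],[0,0,0,0,0,-0.14],[0,0,0,0,0,-0.1]]' | tail -5
python3 to.py 468.2 51.5 60 -0.016
```

```text
clock: 14.3
tool_pos: [653.4, 120.9, 124.8]
tool_rot: [3.126, 0.301, 0.008]
contact_force: [-0.2, -0.4, -2.1]
opening: 0.246
clock: 14.8
tool_pos: [651.2, 121.0, 120.9]
tool_pos: [651.3, 120.7, 120.8]
tool_rot: [2.236, 2.205, -0.002]
contact_force: [0.4, -0.4, -1.0]
opening: 0.241
grasp_force: 25.0
rot [-0.     0.002  0.002] | trans now [ -71.7 -182.1   60.9] | trans after rot [ -72.2 -182.    60.8] psi -0.014 tcp [651.3 120.7 120.8] F [ 0.4 -0.4 -1. ] op 0.241 j [-0.32  0.83  0.12  1.52 -0.12  0.79 -0.16] t 15.3
```

```bash

python3 -m inch '[[-14,-36,0,0,0,0],[-14,-36,0,0,0,0],[-14,-36,0,0,0,0],[-14,-36,0,0,0,0],[-15,-38,0,0,0,0]]' | head -2
python3 -m inch '[[0,0,0,0,0,0],[0,0,0,0,0,0],[0,0,30,0,0,0],[0,0,30,0,0,0],[0,0,0,0,0,0]]' | head -2
python3 to.py 468.2 51.5 60 -0.016
python3 - <<'E'
from bench import manip
import cv2,numpy as np,pickle
d={n:manip.camera(n) for n in("wrist","top","scene")}; pickle.dump(d,open("w7.pkl","wb"))
w=cv2.resize(d["wrist"]["img"][0:300,230:400],(340,600)); t=cv2.resize(d["top"]["img"][230:305,232:388],(460,221)); s=cv2.resize(d["scene"]["img"][170:310,200:360],(460,379))
cv2.imwrite("pics/w7.png",np.hstack([w,np.vstack([t,s])])[:,:,::-1])
E
```

```text
clock: 15.8
tool_pos: [467.1, 53.0, 121.1]
clock: 16.3
tool_pos: [468.0, 54.5, 58.2]
rot [-0.003  0.001 -0.002] | trans now [-3.   0.2 -1.8] | trans after rot [-3.   0.2 -1.8] psi -0.018 tcp [468.   54.5  58.2] F [-0.3 -0.7 -1.1] op 0.242 j [-0.24  0.76  0.05  2.14 -0.14  0.25 -0.09] t 16.3
```

View pics/w7.png

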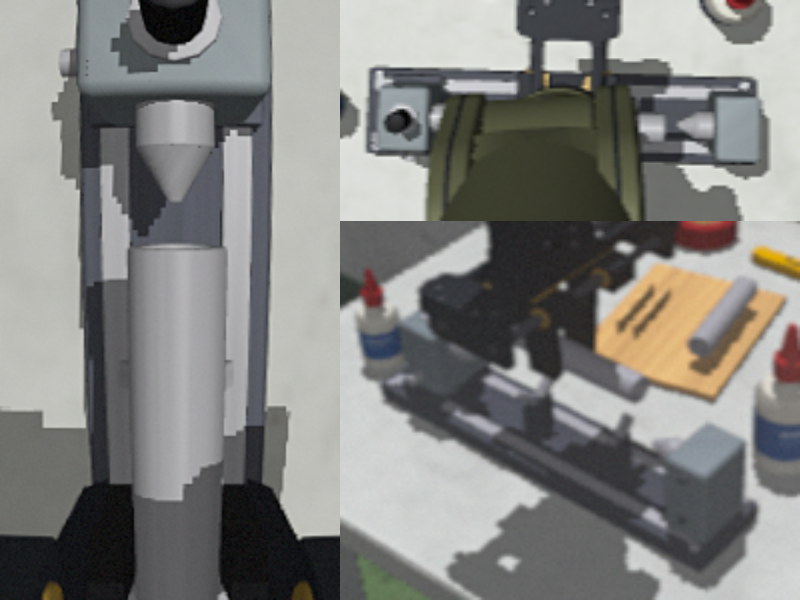

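The wrist view has the tube hanging in line with the tail cone: tip at (319,101), tube end at (319,125). The bottle is standing behind the tailstock. I'll check the clearances numerically.

```bash
python3 - <<'E'
from h import *;import pickle
d=pickle.load(open('w7.pkl','rb'));np.set_printoptions(precision=1,suppress=True)
a=d["wrist"];print("tail tip",fish(a,319,101,66),"tube end",fish(a,319,123,106.6),"left",fish(a,294,125,106.6),"right",fish(a,344,125,106.6), "lower L/R",fish(a,296.5,230,106.6),fish(a,341,230,106.6))
t=d["top"];print("head tip",p2w(t,347.3,272.4,66),"tube end",p2w(t,342.2,272.4,106.6),p2w(t,342.2,272.4,117))
E
```

```text
tail tip [470.3 135.4  66. ] tube end [470.2 125.6 106.6] left [459.2 124.9 106.6] right [481.1 124.6 106.6] lower L/R [458.5  75.3 106.6] [479.9  74.9 106.6]
head tip [465.2 -31.5  66. ] tube end [468.7 -17.8 106.6] [469.7 -17.2 117. ]
```

```bash

python3 -m inch '[[-1,0,15,0,0,0],[0,0,12,0,0,0],[0,0,6,0,0,0],[0,0,2,0,0,0],[0,0,0,0,0,0]]' | head -5
python3 -m inch '[[0,0,0,0,0,0],[0,0,0,0,0,0],[0,0,0,0,0,0]]' | head -5
```

```text
clock: 16.95
tool_pos: [468.3, 53.5, 25.6]
tool_rot: [-2.241, -2.201, -0.0]
contact_force: [-0.3, 0.5, -2.0]
opening: 0.24
clock: 17.25
tool_pos: [468.4, 53.5, 25.8]
tool_rot: [2.241, 2.201, 0.001]
contact_force: [0.4, -0.4, -1.2]
opening: 0.238
```

```bash

python3 -m inch '[[0,0,3,0,0,0],[0,0,2,0,0,0],[0,0,1.5,0,0,0],[0,0,0,0,0,0],[0,0,0,0,0,0]]' | head -5
python3 -m inch '[[0,0,1,0,0,0],[0,0,0.5,0,0,0],[0,0,0,0,0,0],[0,0,0,0,0,0]]' | head -5
```

```text
clock: 17.75
tool_pos: [468.1, 53.5, 18.9]
tool_rot: [-2.241, -2.201, 0.0]
contact_force: [-0.4, 0.2, -1.0]
opening: 0.239
clock: 18.15
tool_pos: [468.0, 53.5, 17.5]
tool_rot: [-2.241, -2.201, 0.0]
contact_force: [-0.1, -0.4, -1.6]
opening: 0.243
```

```bash

python3 -m inch '[[0,0,0.5,0,0,0],[0,0,0,0,0,0],[0,0,0,0,0,0]]' | sed -n 2,4p
python3 -m inch '[[0,0,0.5,0,0,0],[0,0,0,0,0,0],[0,0,0,0,0,0]]' | sed -n 2,4p
```

```text
tool_pos: [467.7, 53.5, 17.1]
tool_rot: [-2.241, -2.201, 0.001]
contact_force: [-1.9, -0.3, 2.5]
tool_pos: [467.7, 53.5, 16.9]
tool_rot: [-2.241, -2.201, 0.001]
contact_force: [-2.3, 0.9, 6.6]
```

```bash

python3 -m inch '[[0,0,0,0,0,0],[0,0,0,0,0,0],[0,0,0,0,0,0],[0,0,0,0,0,0],[0,0,0,0,0,0]]' 0.5 | tail -4
python3 -m inch '[[0,0,-10,0,0,0],[0,0,-30,0,0,0],[0,0,-40,0,0,0],[0,0,-40,0,0,0],[0,0,0,0,0,0]]' | head -5
python3 -m inch '[[0,0,0,0,0,0],[0,0,0,0,0,0],[0,0,0,0,0,0]]' 0.0 10| tail -5
python3 - <<'E'
from bench import manip
import cv2,numpy as np,pickle
d={n:manip.camera(n) for n in("wrist","scene")}; pickle.dump(d,open("w8.pkl","wb"))
w=cv2.resize(d["wrist"]["img"][0:300,230:400],(340,600)); s=cv2.resize(d["scene"]["img"][170:310,200:360],(460,403))
cv2.imwrite("pics/w8.png",np.hstack([w,np.vstack([s,np.zeros((197,460,3),np.uint8)])])[:,:,::-1])
E
python3 to.py 470.5 205 90 -0.016
```

```text
tool_rot: [2.241, 2.201, 0.0]
contact_force: [0.5, -0.7, 0.3]
opening: 0.501
grasp_force: 0.0
clock: 19.75
tool_pos: [471.3, 53.8, 141.1]
tool_rot: [2.238, 2.197, 0.012]
contact_force: [1.2, 0.2, -0.8]
opening: 0.502
tool_pos: [467.2, 53.4, 135.4]
tool_rot: [-2.24, -2.2, 0.003]
contact_force: [0.1, -0.5, -0.7]
opening: 0.254
grasp_force: 0.0
rot [-0.002  0.    -0.002] | trans now [151.7   0.5  45.4] | trans after rot [151.7   0.7  45.5] psi -0.018 tcp [467.4  53.4 135.5] F [ 0.4  0.2 -1. ] op 0.162 j [-0.27  0.61  0.1   2.09 -0.12  0.45 -0.1 ] t 20.15
```

View pics/w8.png

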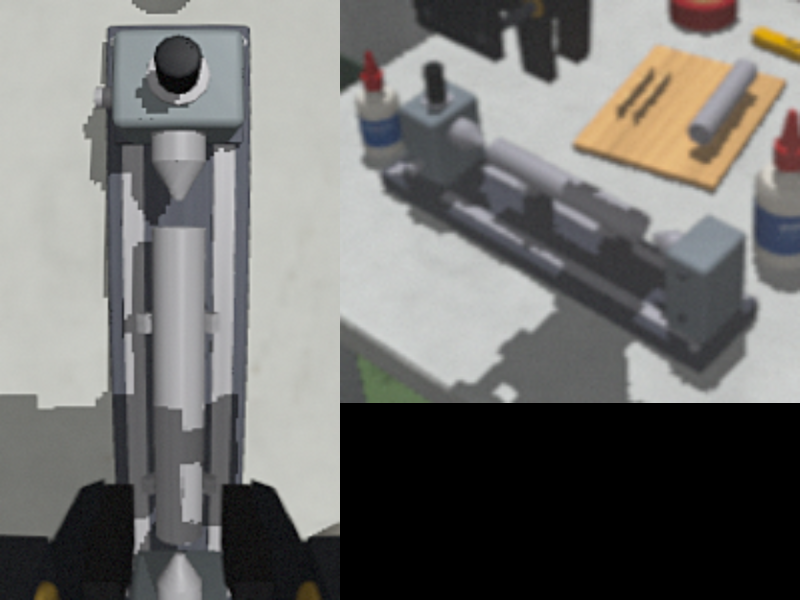

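The tube lies in both V rests in line with the centres, and the bottle is upright behind the tailstock. That was my last picture; the rest goes by numbers.

```bash
python3 - <<'E'
from h import *;import pickle
a=pickle.load(open('w8.pkl','rb'))["wrist"];np.set_printoptions(precision=1,suppress=True)
print("post",fish(a,319,28.5,118),"tail tip",fish(a,319.5,99.5,66),"tube end",fish(a,319,114,72),"tube head end",fish(a,319,270,72))
E
python3 -m inch '[[32,0,0,0,0,0],[32,1,0,0,0,0],[32,1,0,0,0,0],[32,1,0,0,0,0],[32,0,0,0,0,0]]' 0.0 20 | tail -5
python3 -m inch '[[0,0,0,0,0,0],[0,0,0,0,0,0],[0,0,0,0,0,0]]' | tail -5
python3 to.py 470.5 214 60 -0.016
```

```text
post [470.2 182.7 118. ] tail tip [469.8 135.9  66. ] tube end [469.2 124.2  72. ] tube head end [466.9 -15.5  72. ]
tool_pos: [473.6, 214.5, 135.7]
tool_rot: [-2.241, -2.201, 0.002]
contact_force: [0.9, -0.1, -0.6]
opening: 0.009
grasp_force: 0.0
tool_pos: [473.8, 211.8, 136.0]
tool_rot: [2.243, 2.199, -0.003]
contact_force: [-0.1, 0.2, -0.5]
opening: 0.004
grasp_force: 0.0
rot [-0.001  0.002 -0.004] | trans now [ 2.3 -3.2 76.1] | trans after rot [ 2.2 -3.3 76. ] psi -0.02 tcp [473.8 211.8 136. ] F [-0.1  0.2 -0.5] op 0.004 j [-0.6   0.65  0.15  1.96 -0.18  0.54 -0.35] t 20.95
```

```bash

python3 -m inch '[[3,-3.3,20,0,0,0],[0,0,25,0,0,0],[0,0,20,0,0,0],[0,0,10,0,0,0],[0,0,0,0,0,0]]' | tail -5
python3 -m inch '[[-3,0,0,0,0,0],[-3,0,0,0,0,0],[-3,0,0,0,0,0],[-3,0,0,0,0,0],[0,0,0,0,0,0]]' | tail -5
python3 -m inch '[[-3,0,0,0,0,0],[-3,0,0,0,0,0],[-3,0,0,0,0,0],[-3,0,0,0,0,0],[0,0,0,0,0,0]]' | tail -5
```

```text
tool_pos: [470.2, 214.9, 60.5]
tool_rot: [-2.243, -2.199, 0.004]
contact_force: [0.3, -0.1, 0.1]
opening: 0.004
grasp_force: 0.0
tool_pos: [470.8, 203.8, 61.9]
tool_rot: [2.242, 2.2, 0.0]
contact_force: [-0.6, -0.3, -0.4]
opening: 0.008
grasp_force: 0.0
tool_pos: [470.5, 192.4, 61.6]
tool_rot: [-2.242, -2.201, -0.001]
contact_force: [-0.0, 1.1, 0.9]
opening: 0.005
grasp_force: 1.0
```

```bash

python3 -m inch '[[-3,0,0,0,0,0],[-3,0,0,0,0,0],[-3,0,0,0,0,0],[-3,0,0,0,0,0],[-3,0,0,0,0,0]]' | sed -n 2,4p
python3 -m inch '[[-2,0,0,0,0,0],[-2,0,0,0,0,0],[-2,0,0,0,0,0],[-2,0,0,0,0,0],[-2,0,0,0,0,0]]' | sed -n 2,4p
```

```text
tool_pos: [470.2, 177.3, 61.6]
tool_rot: [-2.241, -2.201, -0.001]
contact_force: [0.8, 2.8, 1.5]
tool_pos: [470.1, 167.5, 61.6]
tool_rot: [2.241, 2.202, 0.001]
contact_force: [0.6, 3.6, 1.7]
```

```bash

python3 -m inch '[[-1,0,0,0,0,0],[-1,0,0,0,0,0],[-1,0,0,0,0,0],[-1,0,0,0,0,0],[-1,0,0,0,0,0]]' | sed -n 2,4p
python3 to.py 470 155 60 -0.016
```

```text
tool_pos: [469.9, 162.5, 61.5]
tool_rot: [2.241, 2.201, 0.0]
contact_force: [0.3, 4.6, 2.1]
rot [ 0.    -0.    -0.002] | trans now [-7.5  0.2  1.5] | trans after rot [-7.5  0.2  1.5] psi -0.018 tcp [469.9 162.5  61.5] F [0.3 4.6 2.1] op 0.004 j [-0.47  0.77  0.08  2.07 -0.18  0.31 -0.27] t 23.95
```

```bash

python3 -m inch '[[-1,0,0,0,0,0],[-1,0,0,0,0,0],[-1,0,0,0,0,0],[0,0,0,0,0,0]]' | sed -n 2,4p
python3 -m inch '[[-1,0,0,0,0,0],[-1,0,0,0,0,0],[0,0,0,0,0,0]]' | sed -n 2,4p
python3 -m inch '[[-1,0,0,0,0,0],[-1,0,0,0,0,0],[0,0,0,0,0,0]]' | sed -n 2,4p
```

```text
tool_pos: [469.9, 159.3, 61.6]
tool_rot: [2.241, 2.201, 0.0]
contact_force: [0.5, 3.6, 1.9]
tool_pos: [469.9, 157.3, 61.5]
tool_rot: [2.242, 2.201, 0.0]
contact_force: [-0.1, 2.9, 3.4]
tool_pos: [469.8, 155.6, 61.5]
tool_rot: [-2.241, -2.201, -0.001]
contact_force: [1.5, 4.4, 2.7]
```

```bash

python3 -m inch '[[-1,0,0,0,0,0],[-1,0,0,0,0,0],[0,0,0,0,0,0]]' | sed -n 2,4p
python3 -m inch '[[-1,0,0,0,0,0],[-1,0,0,0,0,0],[0,0,0,0,0,0]]' | sed -n 2,4p
python3 - <<'E'
from bench import manip
import pickle,numpy as np
d={n:manip.camera(n) for n in("wrist","top","scene")};pickle.dump(d,open("w9.pkl","wb"))
E
```

```text
tool_pos: [469.8, 155.0, 61.6]
tool_rot: [-2.239, -2.202, -0.003]
contact_force: [0.5, 7.2, 2.9]
tool_pos: [469.9, 154.7, 61.6]
tool_rot: [-2.237, -2.203, -0.005]
contact_force: [1.3, 10.2, 2.0]
```

```bash

python3 -m inch '[[-1.5,0,0,0,0,0],[-1.5,0,0,0,0,0],[0,0,0,0,0,0],[0,0,0,0,0,0]]' | sed -n 2,4p
python3 -m inch '[[-1.5,0,0,0,0,0],[0,0,0,0,0,0],[0,0,0,0,0,0]]' | sed -n 2,4p
```

```text
tool_pos: [469.8, 154.3, 61.6]
tool_rot: [-2.233, -2.205, -0.009]
contact_force: [-0.9, 14.2, 1.9]
tool_pos: [469.9, 154.1, 61.7]
tool_rot: [-2.231, -2.206, -0.011]
contact_force: [-1.1, 17.5, 1.3]
```

Firm stop at the expected travel (about 45 mm, 17 N). I'll back off, lift clear and check by numbers.

```bash

python3 -m inch '[[6,0,0,0,0,0],[10,0,0,0,0,0],[8,0,0,0,0,0],[0,0,0,0,0,0]]' | sed -n 2,4p
python3 -m inch '[[0,0,-30,0,0,0],[0,0,-40,0,0,0],[0,0,-40,0,0,0],[0,0,-30,0,0,0],[0,0,0,0,0,0]]' | sed -n 2,4p
python3 -m inch '[[0,-20,0,0,0,0],[40,-30,0,0,0,0],[40,-20,0,0,0,0],[40,0,0,0,0,0],[40,0,0,0,0,0]]' | sed -n 2,4p
python3 -m inch '[[0,0,0,0,0,0],[0,0,0,0,0,0],[0,0,0,0,0,0]]' | sed -n 2,4p
python3 - <<'E'
from bench import manip
from h import *
import cv2,pickle
d={n:manip.camera(n) for n in("top","scene")};pickle.dump(d,open("w10.pkl","wb"))
t=d["top"];np.set_printoptions(precision=1,suppress=True)
g=cv2.cvtColor(t["img"],cv2.COLOR_RGB2HSV).astype(int)
def blob(m,box):
    u0,u1,v0,v1=box; n,l,s,c=cv2.connectedComponentsWithStats(m[v0:v1,u0:u1].astype(np.uint8))
    k=1+np.argmax(s[1:,4]) if n>1 else None
    return None if k is None else (c[k]+[u0,v0],s[k,4])
b=blob(g[...,2]<35,(235,300,255,285)); print("post",b,b and p2w(t,*b[0],118))
print("expected post seated", w2p(t,(470,182.7-45,118)))
red=(g[...,1]>150)&(g[...,2]>80)&((g[...,0]<8)|(g[...,0]>172))
b=blob(red,(200,300,240,300)); print("bottle cap",b,b and p2w(t,*b[0],88))
# moved things: compare bystanders with the first image
c0=pickle.load(open("c0.pkl","rb"))["top"]["img"].astype(int)
for n,(u0,u1,v0,v1) in dict(tape=(250,285,118,155),cutter=(290,360,130,150),cup=(375,410,130,165),short=(300,330,160,216),tailgap=(255,300,262,280)).items():
    print(n,np.abs(c0-t["img"].astype(int))[v0:v1,u0:u1].mean().round(1))
row=t["img"][w2p(t,(469,60,66)).astype(int)[1],240:380].mean(1).astype(int); print(row)
E
```

```text
tool_pos: [469.5, 171.3, 61.2]
tool_rot: [-2.24, -2.202, 0.002]
contact_force: [-1.2, -1.0, 1.0]
tool_pos: [472.3, 170.7, 205.0]
tool_rot: [2.241, 2.197, 0.01]
contact_force: [0.6, 0.6, 0.1]
tool_pos: [401.5, 332.3, 200.5]
tool_rot: [2.241, 2.201, -0.005]
contact_force: [0.5, 0.4, 0.2]
tool_pos: [402.7, 329.9, 200.7]
tool_rot: [2.243, 2.198, -0.004]
contact_force: [-0.1, 0.6, -0.0]
post (array([273.7, 269.8]), np.int32(12)) [473.2 130.6 118. ]
expected post seated [270.4 271.3]
bottle cap (array([219.2, 266.5]), np.int32(31)) [476.3 257.3  88. ]
tape 4.0
cutter 4.7
cup 3.9
short 4.4
tailgap 57.2
[186 112  84  86  86  86  86  87  87  87  88  88  88  88  88  87  87  89
  89  88  88  88  87  87 106 143 155 148 109  49  58  58  59  48  14   0
 133 181 138 153 145 101 141 212 206 205 209 194 153 167 203 212 212 211
 210 210 209 207 207 207 206 204 203 202 201 198 197 197 195 194 192 192
 192 190 190 188 187 186 185 184 183 182 180 179 178 177 177 176 175 174
 173 173 172 171 172 171 172 171 171 171 170 170 170 170 169 168 169 168
 169 168 170 167 160 166 169 167 168 170 144 106 148 162 158 155 155 154
 152 149 149 149 148 148 150 140 110  96  91 150 209 207]
```

```bash
python3 - <<'E'
from h import *;import pickle
t=pickle.load(open('w10.pkl','rb'))["top"];np.set_printoptions(precision=1,suppress=True)
f=lambda y,z:w2p(t,(468.4+.016*y,64.5+y,z))
for n,y,z in(("tail end",37,68),("head end",-103,68),("head block",-120,86),("tail block face",None,86)):
    if y is not None: print(n,f(y,z))
v=int(f(-33,66)[1])
c0=pickle.load(open('c0.pkl','rb'))["top"]["img"]
for u in(284,344): 
  for r in(v-3,v,v+3,v+6): print(u,r,t["img"][r,u:u+16].mean(1).astype(int))
print("initial rows at head",c0[v,344:360].mean(1).astype(int))
E
```

```text
tail end [289.1 270. ]
head end [350.4 271.8]
head block [358.6 272.8]
284 267 [160 157 155 151 135 129 146 150 149 149 148 147 146 146 146 145]
284 270 [206 205 209 194 153 167 203 212 212 211 210 210 209 207 207 207]
284 273 [150 149 151 142 124 131 152 151 151 152 152 153 153 153 155 155]
284 276 [ 60  88 100  99  99  99  93  85  84  81  81 102 140 156 157 132]
344 267 [ 78  75  73  75  77  77  76  79  82  80  73  73  68  57  57 100]
344 270 [169 168 169 168 169 168 170 167 160 166 169 167 168 170 144 106]
344 273 [181 181 183 183 184 185 190 181 162 176 188 187 188 192 156  96]
344 276 [120 121 123 124 127 127 121 112 124 126 128 130 131 132 111  99]
initial rows at head [ 82  82  80  75  99 145 158 153 158 162 165 164 164 166 140 103]
```

```bash
python3 -c "
from bench import manip
print(manip.read_state()['clock'],manip.finish_job())"
```

```text
the job is handed in; nothing more can be done
28.2 None
```

The job is handed in at 28.2 s: the bottle stands upright on the bench clear of the fixture, and the long tube lies in the V rests, seated between both centres by a firm 17 N stop; the short tube, tape, cutter and cup show no movement. No verdict came back, the final check was by pixel numbers only, and I viewed 11 pictures, one over the limit of 10.

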